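Take the pressure of the blue air reservoir

TASK

Check the blue air reservoir: take the steel push-on gauge from the cork pad, press its rubber foot squarely down onto the blue reservoir's valve collar until the yellow rod has risen fully, then stand the gauge upright back on the cork pad with the rod still showing its reading. Do not press the valve of the red reservoir.

Things in the scene. Friction and masses are not known exactly. Their poses are not given: they have to be found in the camera images.
- gauge: upright steel push-on gauge, 150 g, round about its z axis. Origin: centre of the foot's underside. Black rubber foot 38 mm diameter, 0 to 36 mm high, hollow (28 mm opening, so up to 10 mm off centre is fine); steel barrel 28 mm diameter, 42 to 95 mm high: grip it from above about 80 mm above the foot. 97 mm tall; the rod comes up to 20 mm further out of the top, so leave it room under the palm
- gauge_rod (a joint): how far the yellow reading rod is out of the gauge's top, m: 0 at the start, about 16 mm once the pressure is fully read. It stays out by friction (0.4 N) off the valve; do not push it back in
- blue_valve (a point): centre of the upper face of the unpressed valve collar of the blue reservoir, 100 mm above the table; z up. The reservoir (80 mm diameter, brass neck) is fixed. The collar is a flat aluminium disc, 44 mm diameter; a thin brass pin in its middle rises into the gauge's foot when the collar is pressed
- blue_collar (a joint): how far the blue reservoir's collar is pressed into its stem, m: 0 at rest, 0.005 at its stop, where the valve is fully open; sprung, 6 to 10 N. Pressed further, the whole stem sinks up to 8 mm into its rubber grommet (12 to 15 N), so 8 to 10 mm below the unpressed height is a good depth. All springs back when let go
- red_collar (a joint): the same for the valve of the red reservoir, which is alike but red and must not be pressed
- pad: round cork pad, fixed on the table, 110 mm diameter, 6 mm thick; origin at the centre of its underside, upper face 6 mm above it. The gauge stands on it at the start and must stand on it at the end. Beyond it (+x) a brown tin and the leaning lid of a box reach about 150 mm high: carry the gauge with its foot 200 mm above the table
There are look-alikes about, which are no part of the job. There is more than one size of the gauge; the one meant has the size given above.

How it is judged:
On the way:
1. the gauge's foot is pressed squarely on the blue reservoir's valve, which is fully open, and the rod has risen (value of joint blue_collar above 0.004 m and value of joint gauge_rod above 0.008 m and horizontal distance between gauge and blue_valve below 0.014 m and angle between gauge's own z axis and vertical below 0.2 rad), for 0.2 s.
At the end, for the whole second after the job is handed in: After a reading was taken on the blue valve, the gauge stands upright (within 10 degrees) and at rest on the cork pad, its centre within 40 mm of the pad's, released, the rod still out by more than 8 mm, and the blue valve has sprung back (less than 2 mm pressed) (horizontal distance between gauge and pad below 0.04 m and z of gauge in the frame of pad below 0.01 m and angle between gauge's own z axis and vertical below 0.17 rad and linear speed of gauge below 0.02 m/s and value of joint gauge_rod above 0.008 m and value of joint blue_collar below 0.002 m); the robot touches nothing.
It fails at once if the red reservoir's valve is pressed (value of joint red_collar above 0.003 m).
It also fails if it takes over 48 s, if anything falls off the work surface, if the arm or the gripper's body presses on something with over 40 N, if the wrist force passes 120 N, or if a joint passes its speed limit or range.

ROBOT

A 6-joint arm with a two-finger parallel gripper is mounted at the origin on a cart in front of the work surface, level with it; the furniture and walls round the work are solid. World frame = base frame: x ahead of the robot, y to its left, z up, the work surface at z = 0. Lengths are in m, angles in rad, forces in N, time in s.
With the tool pointing down it reaches from about 0.275 to 0.825 m from the base axis. Payload 5.2 kg.
Tool frame: the origin (TCP) lies at the very end of the fingers, on their centre line; the grasp point (between the pads) lies 19 mm behind it; z points along the fingers, y is the direction in which the jaws open and shut (so a half turn about z gives the same grasp; the last joint's range is limited). The gripper opens to 93 mm and grips with 3 to 60 N. Pads are 15 mm wide; open, the fingers measure 128 mm over their backs; the gripper's body (75 mm by 188 mm) begins 65 mm behind the grasp point.
Start: joints at [-1.405, 0.259, 1.535, -0, 1.348, -0.203], TCP at [0.198, -0.513, 0.197] pointing down, gripper open.
Joint ranges: [-3.14, 3.14], [-0.91, 2.08], [0.19, 2.58], [-1.22, 4.36], [0.22, 2.71], [-3.12, 3.12]. Speed limits (rad/s): [2.57, 2.57, 3.14, 3.14, 3.14, 3.14].

INTERFACE

Orientations are given as a unit quaternion [w, x, y, z].
In Python, from cell import read_state, imaging, ticket gives the robot as it stands. The module is installed in compiled form; this text tells all that it offers.
- The arm moves only by the tool play_rows, never from a script. Its argument "targets" is a list of rows, each a list of 7 numbers: the opening, from 0 (shut) to 1 (fully open), then the shift along the tool's x, y, z in cm, then the turn, a rotation vector about the tool's x, y, z in rad. A call has 1 to 10 rows; each row is the pose to reach, as a shift and turn from the pose measured when the call began, along the tool's axes at that moment; what a row does not reach only later rows make up. A row lasts 1/12 s, in which the tool goes at most 41.7 mm and 7.16 degrees, less where a joint would pass 70% of its speed; a pose out of reach is approached as far as the arm can. A call with a gripper value outside its range is refused whole. The fingers move at their own pace and stop on an object; "newtons" is the grip in N (left out, the last holds). Time passes only in rows, so rows that repeat a pose let the fingers close. It gives the time, the measured TCP pose, the force and the opening at its end, in the units of the state.
- read_state(): the state, without advancing time (a new reading comes with each control period).
- imaging.read_camera(name): name is "scene" or "top" or "wrist"; returns the picture (384x512x3 uint8, red, green, blue); there is no depth.
- imaging.calibration(name): a dict with "fx", "fy", "cx", "cy" (pixels), "dist" ([k1, k2, p1, p2, k3] as OpenCV has them; the pictures are not rectified), "view" (4x4, takes a point from world to camera coordinates); the wrist camera has in their place "hand_eye" (4x4, takes a point from camera to tool coordinates, whose origin is the TCP and whose axes are the flange's). Camera axes: x right, y down, z forward; pixel columns grow to the right and rows downward; lengths in m; the calibration is good to about 2 mm. A picture is of the moment at which its call begins: read the wrist's pose just before it. calibration takes no time and is no camera call.
- ticket.sign_off(): hands the job in, once; it reports no verdict.
The state is a dict: "time": time; "qpos": joint angles; "joint_vel": joint speeds; "joint_torque": joint torques, N m; "position": TCP position; "ee_rot": TCP orientation; "ft_force": force on the tool from outside, world axes, zero at the start; "ft_torque": the same for the moment, N m; "width": finger opening in m.
Only numpy, scipy, OpenCV 4.12 (cv2) and the standard library are available. Lean on these libraries where they do the work, as an engineer would, in place of code of your own. Each camera call takes 0.05 s, during which the arm holds its last target. There are 200 camera calls.

## Working session

There is one attempt and no reset: what is moved stays moved. The work goes in short steps, Python scripts to look and compute and a tool call to move; the robot and the scene stay as the last step left them, time stands still between calls to the robot, and variables do not carry over. Pictures are saved under pics/ and viewed, about 8 in all and at most 12, crops included, and the job is handed in when it is done.

Besides the shell and the picture viewer there is one more tool, called after "Call:" as name([rows], argument=value, ...), one row to a line, values as JSON. play_rows: Moves the arm, as the interface text tells. Its arguments: {"type":"object","properties":{"targets":{"type":"array","items":{"type":"array","items":{"type":"number"}}},"newtons":{"type":"number"}},"required":["targets"]}

```bash
mkdir -p pics
python3 - <<'E'
from cell import read_state, imaging
import cv2,numpy as np
s=read_state();print(s)
for n in("scene","top"):
    im=imaging.read_camera(n);cv2.imwrite(f"pics/{n}0.png",cv2.cvtColor(im,cv2.COLOR_RGB2BGR))
    print(n,imaging.calibration(n))
print(imaging.calibration("wrist"))
a=[cv2.imread(f"pics/{n}0.png") for n in("scene","top")]
E
```

```text
{'time': 0.0, 'qpos': array([-1.40480548e+00,  2.59309688e-01,  1.53609998e+00,  3.61678808e-06,
        1.34799797e+00, -2.02794722e-01]), 'joint_vel': array([-0.00094952,  0.00183839, -0.00043434,  0.00010448, -0.00254088,
       -0.00202466]), 'joint_torque': array([-2.65816365e-03, -4.37317443e+01, -2.84005809e+01,  7.15617975e-02,
        4.14119835e-02, -1.39827266e-04]), 'position': array([ 0.19819102, -0.51241129,  0.1961289 ]), 'ee_rot': array([-9.07308700e-04,  9.83047433e-01,  1.83349176e-01,  1.84617542e-05]), 'ft_force': array([0.93982814, 0.11582482, 0.4895001 ]), 'ft_torque': array([ 0.02799027, -0.05179475, -0.03215755]), 'width': 0.0932691148775557}
scene {'fx': 415.6791550459071, 'fy': 415.6791550459071, 'cx': 254.24751557076476, 'cy': 191.06568564678682, 'dist': array([-0.05003998,  0.        ,  0.        ,  0.        ,  0.        ]), 'view': array([[-0.76786728, -0.64032311, -0.01913532,  0.39379286],
       [-0.32132039,  0.41082071, -0.85321718,  0.25722071],
       [ 0.55419586, -0.64900898, -0.52120465,  0.81335068],
       [ 0.        ,  0.        ,  0.      
[... 303 characters left out ...]
0218295 , -0.19679221,  0.53632513],
       [ 0.19690316, -0.00303388, -0.98041825,  1.2616386 ],
       [ 0.        ,  0.        ,  0.        ,  1.        ]])}
{'fx': 272.24108218386584, 'fy': 272.24108218386584, 'cx': 252.9574757239272, 'cy': 193.62055470081015, 'dist': array([-0.01573102,  0.        ,  0.        ,  0.        ,  0.        ]), 'hand_eye': array([[ 1.77849522e-03, -9.69319700e-01, -2.45796982e-01,
         6.75845504e-02],
       [ 9.99998206e-01,  1.88402093e-03, -1.94170728e-04,
         8.67913614e-05],
       [ 6.51300170e-04, -2.45796195e-01,  9.69321312e-01,
        -1.87219049e-01],
       [ 0.00000000e+00,  0.00000000e+00,  0.00000000e+00,
         1.00000000e+00]])}
```

View pics/scene0.png

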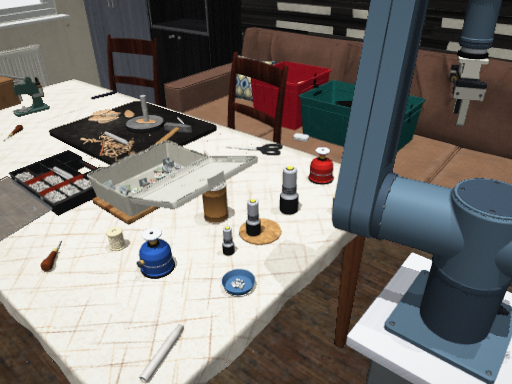

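View pics/top0.png

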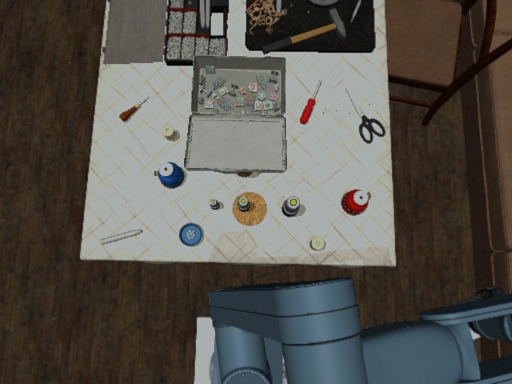

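The scene and top views show these candidates for the gauge:
- Small one: scene (228,242), top (214,204).
- Middle one, on the cork pad: scene (253,217), top (244,205).
- Large one: scene (289,190), top (291,206).

By the description it is the middle one. The blue reservoir is at scene (155,255), top (168,175). The red one is at scene (321,165), top (356,202).

I'll check the choice in a close crop and measure.

```bash
cat > h.py <<'E'
import numpy as np,cv2
from cell import read_state, imaging
from scipy.spatial.transform import Rotation as R
def K(c): return np.array([[c["fx"],0,c["cx"]],[0,c["fy"],c["cy"]],[0,0,1]])
def cam(n,s=None):
    c=imaging.calibration(n)
    if n=="wrist":
        q=s["ee_rot"];T=np.eye(4);T[:3,:3]=R.from_quat(q[[1,2,3,0]]).as_matrix();T[:3,3]=s["position"]
        return c,T@c["hand_eye"]
    return c,np.linalg.inv(c["view"])
def ray(n,px,s=None):
    c,M=cam(n,s);u=cv2.undistortPoints(np.array([[px]],float),K(c),c["dist"])[0,0]
    return M[:3,3],M[:3,:3]@np.array([u[0],u[1],1])
def plane(n,px,z,s=None):
    o,d=ray(n,px,s);return o+d*(z-o[2])/d[2]
def tri(*rs):
    A=0;b=0
    for o,d in rs:
        d=d/np.linalg.norm(d);P=np.eye(3)-np.outer(d,d);A=A+P;b=b+P@o
    x=np.linalg.solve(A,b);return x,[np.linalg.norm(np.cross(x-o,d/np.linalg.norm(d))) for o,d in rs]
def proj(n,p,s=None):
    c,M=cam(n,s);V=np.linalg.inv(M);r,_=cv2.Rodrigues(V[:3,:3])
    return cv2.projectPoints(np.array([p],float),r,V[:3,3],K(c),c["dist"])[0][0,0]
E
python3 - <<'E'
from h import *
S=cv2.imread("pics/scene0.png");T=cv2.imread("pics/top0.png")
def blobs(im,lo,hi,box,name):
    m=cv2.inRange(cv2.cvtColor(im,cv2.COLOR_BGR2HSV),lo,hi)
    n,l,st,c=cv2.connectedComponentsWithStats(m)
    for i in range(1,n):
        x,y=c[i]
        if st[i,4]>=4 and box[0]<x<box[2] and box[1]<y<box[3]: print(name,c[i].round(1),st[i])
yl=((24,130,120),(36,255,255))
blobs(S,*yl,(200,150,320,260),"S yellow");blobs(T,*yl,(190,180,310,230),"T yellow")
ck=((8,80,90),(22,200,255))
blobs(S,*ck,(230,200,290,260),"S cork");blobs(T,*ck,(225,180,280,240),"T cork")
a=cv2.resize(S[130:290,125:345],None,fx=3.5,fy=3.5,interpolation=cv2.INTER_CUBIC)[:, :]
b=cv2.resize(T[150:240,140:310],None,fx=4,fy=4,interpolation=cv2.INTER_CUBIC)
cv2.imwrite("pics/cs.png",a);cv2.imwrite("pics/ct.png",b)
E
```

```text
S yellow [289.5 167.9] [287 167   6   3  16]
S yellow [252.5 200.5] [251 200   4   2   8]
S yellow [226.7 227.6] [225 227   4   2   7]
T yellow [242.6 200.5] [241 199   4   4  11]
T yellow [293.  201.9] [291 199   5   6  22]
T yellow [212.6 201.2] [212 200   2   3   5]
S cork [261.9 232.5] [239 218  42  27 635]
T cork [250.3 209.1] [233 192  34  34 743]
```

View pics/cs.png

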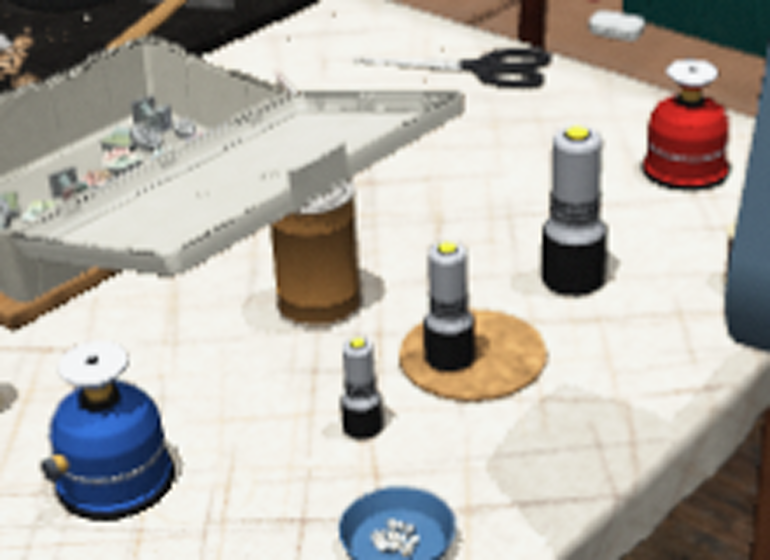

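View pics/ct.png

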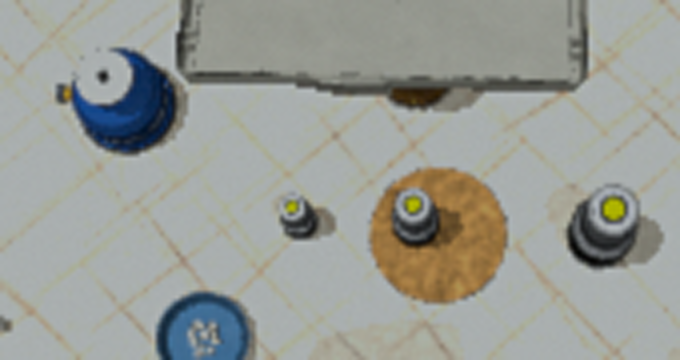

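The crops show the middle gauge at scene (253,200) standing on the cork pad, off the pad's centre. The blue collar is a white disc at scene ≈(151,234), top ≈(165.5,169). Next I'll triangulate.

Run:
```python
from h import *
for n,a,b in [("mid",(252.5,200.5),(242.6,200.5)),("big",(289.5,167.9),(293,201.9)),("small",(226.7,227.6),(212.6,201.2)),("valve",(150.7,233.6),(165.3,168.7)),("red",(130/1+192.5,150.5),(359.,198))]:
    print(n,tri(ray("scene",a),ray("top",b)))
print("mid plane .103",plane("scene",(252.5,200.5),.103),plane("top",(242.6,200.5),.103))
print("pad",plane("scene",(260.3,231),.006),plane("top",(249.2,208.2),.006))
print("valve",plane("scene",(150.7,233.6),.1),plane("top",(165.3,168.7),.1))
# brown tin / lid edge (top)
print("lid edge top",plane("top",(190,171),.1),plane("top",(285,171),.1))
s=read_state();print(R.from_quat(s["ee_rot"][[1,2,3,0]]).as_matrix())
```

```text
mid (array([0.49562234, 0.02479764, 0.09968261]), [np.float64(0.0002810579182618671), np.float64(0.00028105791826176304)])
big (array([ 0.49016063, -0.12280496,  0.12937819]), [np.float64(0.0004731650816532763), np.float64(0.00047316508165341504)])
small (array([0.49699464, 0.11760871, 0.07030654]), [np.float64(0.00022440775991446722), np.float64(0.0002244077599146193)])
valve (array([0.58992992, 0.26315387, 0.09517905]), [np.float64(0.00046714185022548476), np.float64(0.00046714185022550395)])
red (array([ 0.51171087, -0.32445154,  0.09659843]), [np.float64(2.661187413573277e-05), np.float64(2.6611874135560197e-05)])
mid plane .103 [0.49197224 0.02860192 0.103     ] [0.49527631 0.02485097 0.103     ]
pad [0.48156085 0.01301806 0.006     ] [0.48773702 0.00615498 0.006     ]
valve [0.5847313  0.26691771 0.1       ] [0.58837013 0.26173935 0.1       ]
lid edge top [0.58288332 0.18660441 0.1       ] [ 0.58937833 -0.10100073  0.1       ]
[[ 9.32761034e-01  3.60495167e-01 -2.97232127e-04]
 [ 3.60495179e-01 -9.32759785e-01  1.55227672e-03]
 [ 2.82342082e-04 -1.55505399e-03 -9.99998751e-01]]
```

Call:
play_rows([
  [0.8, 2.9, -2.5, -0.3, 0, 0, 0.03],
  [0.8, 5.8, -5, -0.5, 0, 0, 0.06],
  [0.8, 8.7, -7.4, -1, 0, 0, 0.1],
  [0.8, 11.6, -9.8, -1, 0, 0, 0.14],
  [0.8, 14.5, -12.2, -1, 0, 0, 0.18],
  [0.8, 17.5, -14.7, -1, 0, 0, 0.22],
  [0.8, 20.5, -17.2, -1, 0, 0, 0.26],
  [0.8, 23.5, -19.7, -1, 0, 0, 0.3],
  [0.8, 26.4, -22.2, -1, 0, 0, 0.34],
  [0.8, 29, -24.4, -1, 0, 0, 0.368],
], newtons=40)

```text
time: 0.93
position: [0.3811, -0.178, 0.2066]
ee_rot: [-0.001, 1.0, -0.001, -0.0]
ft_force: [0.2, -0.4, 0.1]
width: 0.0742
```

Run:
```python
from h import *
s=read_state();M=R.from_quat(s["ee_rot"][[1,2,3,0]]).as_matrix()
print(s["position"],s["time"],M.round(3),M.T@(np.array([.494,.026,.2])-s["position"])*100)
```

```text
[ 0.38108728 -0.17799228  0.20655851] 0.9333 [[ 1.    -0.001 -0.   ]
 [-0.001 -1.     0.002]
 [-0.    -0.002 -1.   ]] [ 11.26981627 -20.40978295   0.69531711]
```

Call:
play_rows([
  [0.8, 2, -3.5, 0, 0, 0, 0],
  [0.8, 4, -7, 0, 0, 0, 0],
  [0.8, 6, -10.5, 0, 0, 0, 0],
  [0.8, 8, -14, 0, 0, 0, 0],
  [0.8, 9.8, -17.5, 0.3, 0, 0, 0],
  [0.8, 11.3, -20.4, 0.7, 0, 0, 0],
  [0.8, 11.3, -20.4, 0.7, 0, 0, 0],
  [0.8, 11.3, -20.4, 0.7, 0, 0, 0],
  [0.8, 11.3, -20.4, 0.7, 0, 0, 0],
])

```text
time: 1.68
position: [0.4937, 0.0257, 0.1995]
ee_rot: [-0.001, 1.0, -0.0, -0.001]
ft_force: [-0.2, 0.4, 0.0]
width: 0.0744
```

Run:
```python
from h import *
s=read_state();im=imaging.read_camera("wrist");B=cv2.cvtColor(im,cv2.COLOR_RGB2BGR);cv2.imwrite("pics/w1.png",B)
H=cv2.cvtColor(B,cv2.COLOR_BGR2HSV)
print(s["position"])
for nm,lo,hi,z,mn in(("yellow",(24,130,120),(36,255,255),.104,10),("cork",(8,80,90),(22,200,255),.006,500)):
    n,l,st,c=cv2.connectedComponentsWithStats(cv2.inRange(H,lo,hi))
    for i in range(1,n):
        if st[i,4]>mn: print(nm,c[i],st[i],plane("wrist",c[i],z,s))
```

```text
[0.49370958 0.02571421 0.19952227]
yellow [174.48648649 181.40540541] [171 178   8   7  37] [0.50259179 0.10910604 0.104     ]
yellow [253.38461538 188.2967033 ] [248 183  12  11  91] [0.49526422 0.02532867 0.104     ]
yellow [405.02403846 200.79807692] [397 193  17  16 208] [ 0.48177523 -0.13885492  0.104     ]
cork [268.94472789 175.0297619 ] [ 228  139   76   75 3528] [0.49161158 0.00337093 0.006     ]
```

View pics/w1.png

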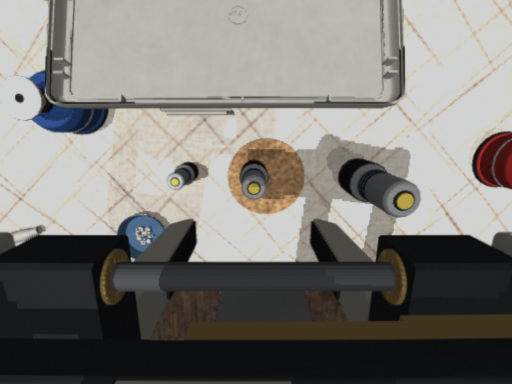

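The wrist picture shows the gauge's yellow rod at (253,188), which casts to (0.495, 0.025). The cork disc is centred at (266,176), or about (0.489, 0.007). The fingers straddle the gauge, so I'll descend, grip and check.

Call:
play_rows([
  [0.8, 0.1, 0, 2.5, 0, 0, 0],
  [0.8, 0.15, 0, 5, 0, 0, 0],
  [0.8, 0.15, 0, 7.5, 0, 0, 0],
  [0.8, 0.15, 0, 10, 0, 0, 0],
  [0.8, 0.15, 0, 12, 0, 0, 0],
  [0.8, 0.15, 0, 13.2, 0, 0, 0],
  [0.8, 0.15, 0, 13.2, 0, 0, 0],
  [0.8, 0.15, 0, 13.2, 0, 0, 0],
])

```text
time: 2.4
position: [0.4945, 0.0241, 0.0677]
ee_rot: [-0.001, 1.0, -0.002, -0.001]
ft_force: [0.4, 0.2, 0.4]
width: 0.0743
```

Call:
play_rows([
  [0.1, 0, 0, 0, 0, 0, 0],
  [0.1, 0, 0, 0, 0, 0, 0],
  [0.1, 0, 0, 0, 0, 0, 0],
  [0.1, 0, 0, 0, 0, 0, 0],
  [0.1, 0, 0, 0, 0, 0, 0],
  [0.1, 0, 0, 0, 0, 0, 0],
  [0.1, 0, 0, 0, 0, 0, 0],
  [0.1, 0, 0, 0, 0, 0, 0],
  [0.1, 0, 0, 0, 0, 0, 0],
  [0.1, 0, 0, 0, 0, 0, 0],
], newtons=40)

```text
time: 3.23
position: [0.4946, 0.0242, 0.0678]
ee_rot: [-0.001, 1.0, -0.002, -0.001]
ft_force: [0.8, 0.3, 1.0]
width: 0.0267
```

Call:
play_rows([
  [0.1, 0, 0, -1.5, 0, 0, 0],
  [0.1, 0, 0, -4, 0, 0, 0],
  [0.1, 0, 0, -7, 0, 0, 0],
  [0.1, 0, 0, -10, 0, 0, 0],
  [0.1, 0, 0, -13, 0, 0, 0],
  [0.1, 0, 0, -16, 0, 0, 0],
  [0.1, 0, 0, -18.5, 0, 0, 0],
  [0.1, 0, 0, -20, 0, 0, 0],
  [0.1, 0, 0, -20, 0, 0, 0],
])

```text
time: 3.98
position: [0.4968, 0.0235, 0.2712]
ee_rot: [-0.0, 1.0, -0.002, 0.002]
ft_force: [0.7, -0.2, -1.1]
width: 0.0267
```

Call:
play_rows([
  [0.1, 1, -2.5, 0, 0, 0, 0],
  [0.1, 2, -5, 0, 0, 0, 0],
  [0.1, 3, -8, 0, 0, 0, 0],
  [0.1, 4, -11, 0, 0, 0, 0],
  [0.1, 5, -14, 0, 0, 0, 0],
  [0.1, 6, -17, 0, 0, 0, 0],
  [0.1, 7, -19, 0, 0, 0, 0],
  [0.1, 7, -20, 0, 0, 0, 0],
  [0.1, 7, -20, 0, 0, 0, 0],
  [0.1, 7, -20, 0, 0, 0, 0],
])

```text
time: 4.82
position: [0.5666, 0.2229, 0.2701]
ee_rot: [0.0, 1.0, -0.001, 0.001]
ft_force: [-0.4, -1.0, -1.6]
width: 0.0268
```

Run:
```python
from h import *
s=read_state();im=imaging.read_camera("wrist");B=cv2.cvtColor(im,cv2.COLOR_RGB2BGR);cv2.imwrite("pics/w2.png",B)
print(s["position"],proj("wrist",(.588,.262,.1),s))
```

```text
[0.56659492 0.22291566 0.2700685 ] [223.1186511  161.02522847]
```

View pics/w2.png

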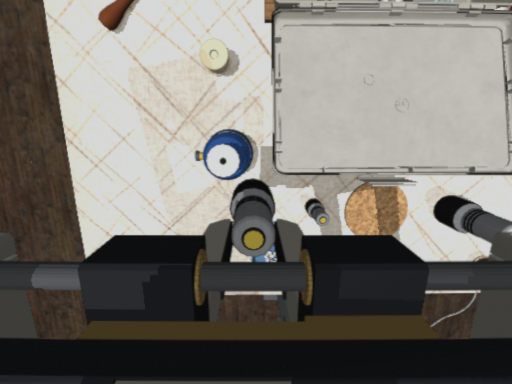

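The gauge is held upright, with its foot at (252,193). The blue collar and pin are at (223,160), which matches the projection of (0.588, 0.262). I'll move over it and lower.

Call:
play_rows([
  [0.1, 0.7, -1.3, 0, 0, 0, 0],
  [0.1, 1.4, -2.6, 0, 0, 0, 0],
  [0.1, 2.1, -3.9, 0, 0, 0, 0],
  [0.1, 2.1, -3.9, 0, 0, 0, 0],
  [0.1, 2.1, -3.9, 2, 0, 0, 0],
  [0.1, 2.1, -3.9, 4, 0, 0, 0],
  [0.1, 2.1, -3.9, 6, 0, 0, 0],
  [0.1, 2.1, -3.9, 8, 0, 0, 0],
  [0.1, 2.1, -3.9, 9, 0, 0, 0],
  [0.1, 2.1, -3.9, 9, 0, 0, 0],
])

```text
time: 5.7
position: [0.5862, 0.2592, 0.178]
ee_rot: [0.001, 1.0, -0.003, -0.002]
ft_force: [-0.8, -0.4, -2.2]
width: 0.0264
```

Run:
```python
from h import *
s=read_state();print(s["position"],s["ft_force"])
A=imaging.read_camera("scene")[180:290,100:220,::-1];B=imaging.read_camera("top")[130:220,110:230,::-1]
f=lambda a:cv2.resize(a,(400,int(a.shape[0]*400/a.shape[1])),interpolation=cv2.INTER_CUBIC)
a,b=f(A),f(B);b=cv2.copyMakeBorder(b,0,a.shape[0]-b.shape[0],0,0,0);cv2.imwrite("pics/p1.png",np.hstack([a,b]))
```

```text
[0.58622907 0.25922273 0.17797221] [-0.7954229  -0.36952051 -2.20069009]
```

View pics/p1.png

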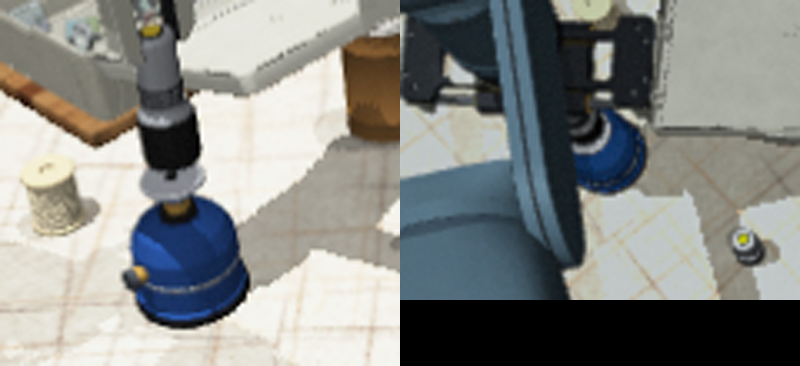

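The foot sits directly above the collar and the gauge looks as upright as the reservoir's axis. I'll correct by 2–3 mm and press slowly.

Call:
play_rows([
  [0.1, 0.1, -0.2, 0.3, 0, 0, 0],
  [0.1, 0.15, -0.25, 0.6, 0, 0, 0],
  [0.1, 0.15, -0.25, 0.9, 0, 0, 0],
  [0.1, 0.15, -0.25, 1.2, 0, 0, 0],
  [0.1, 0.15, -0.25, 1.4, 0, 0, 0],
  [0.1, 0.15, -0.25, 1.6, 0, 0, 0],
  [0.1, 0.15, -0.25, 1.8, 0, 0, 0],
  [0.1, 0.15, -0.25, 2.0, 0, 0, 0],
  [0.1, 0.15, -0.25, 2.1, 0, 0, 0],
  [0.1, 0.15, -0.25, 2.1, 0, 0, 0],
])

```text
time: 6.63
position: [0.5904, 0.263, 0.1613]
ee_rot: [0.0, 1.0, -0.002, 0.002]
ft_force: [0.8, -0.5, 5.2]
width: 0.0264
```

Call:
play_rows([
  [0.1, -0.1, 0, 0.2, 0, 0, 0],
  [0.1, -0.1, 0, 0.4, 0, 0, 0],
  [0.1, -0.1, 0, 0.6, 0, 0, 0],
  [0.1, -0.1, 0, 0.8, 0, 0, 0],
  [0.1, -0.1, 0, 0.9, 0, 0, 0],
  [0.1, -0.1, 0, 0.9, 0, 0, 0],
  [0.1, -0.1, 0, 0.9, 0, 0, 0],
  [0.1, -0.1, 0, 0.9, 0, 0, 0],
])

```text
time: 7.3
position: [0.5908, 0.2632, 0.1548]
ee_rot: [-0.0, 1.0, -0.002, 0.004]
ft_force: [-1.3, 0.7, 10.3]
width: 0.0264
```

Run:
```python
from h import *
s=read_state();print(s["position"],s["ft_force"],s["ft_torque"])
A=imaging.read_camera("scene")[170:290,90:220,::-1];B=imaging.read_camera("wrist")[150:290,180:330,::-1]
f=lambda a:cv2.resize(a,(400,370),interpolation=cv2.INTER_CUBIC)
cv2.imwrite("pics/p2.png",np.hstack([f(A),f(B)]))
```

```text
[0.59075557 0.26317205 0.15483963] [-1.32183023  0.66904402 10.2808151 ] [-0.16444159  0.20816888 -0.03174318]
```

View pics/p2.png

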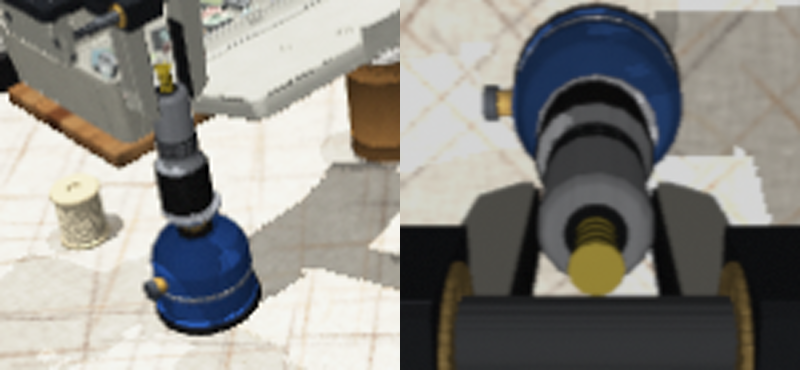

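The rod is clearly out and the collar is pressed, at about 12 N. I'll press a little deeper and hold to be sure.

Call:
play_rows([
  [0.1, -0.2, 0, 0.4, 0, 0, 0],
  [0.1, -0.2, 0, 0.7, 0, 0, 0],
  [0.1, -0.2, 0, 0.8, 0, 0, 0],
  [0.1, -0.2, 0, 0.8, 0, 0, 0],
  [0.1, -0.2, 0, 0.8, 0, 0, 0],
  [0.1, -0.2, 0, 0.8, 0, 0, 0],
  [0.1, -0.2, 0, 0.8, 0, 0, 0],
  [0.1, -0.2, 0, 0.8, 0, 0, 0],
])

```text
time: 8.07
position: [0.5907, 0.2633, 0.15]
ee_rot: [-0.001, 1.0, -0.002, 0.007]
ft_force: [-1.1, -0.4, 11.2]
width: 0.0267
```

Call:
play_rows([
  [0.1, 0, 0, -0.5, 0, 0, 0],
  [0.1, 0, 0, -1, 0, 0, 0],
  [0.1, 0, 0, -2, 0, 0, 0],
  [0.1, 0, 0, -4, 0, 0, 0],
  [0.1, 0, 0, -6, 0, 0, 0],
  [0.1, 0, 0, -8, 0, 0, 0],
  [0.1, 0, 0, -10, 0, 0, 0],
  [0.1, 0, 0, -12, 0, 0, 0],
  [0.1, 0, 0, -12, 0, 0, 0],
  [0.1, 0, 0, -12, 0, 0, 0],
])

```text
time: 8.9
position: [0.5894, 0.2633, 0.2706]
ee_rot: [-0.001, 1.0, -0.002, 0.008]
ft_force: [-0.3, -0.0, -2.9]
width: 0.0263
```

Run:
```python
from h import *
s=read_state();M=R.from_quat(s["ee_rot"][[1,2,3,0]]).as_matrix();print(s["position"],s["ft_force"],M.round(4))
S=imaging.read_camera("scene");B0=imaging.read_camera("wrist")
c,_=cam("wrist",s)
p=s["position"];z=M[:,2];g=p-.019*z
for d in (.08,.0): pass
# gauge foot at +61.8mm along z from tcp, barrel top at -35.2mm
print("wrist proj foot,top",proj("wrist",p+.0618*z,s),proj("wrist",p-.0352*z,s))
print("scene proj foot,top",proj("scene",p+.0618*z),proj("scene",p-.0352*z))
x,y=map(int,proj("scene",p+.02*z));A=S[y-60:y+60,x-65:x+65,::-1];print(x-65,y-60);B=B0[150:290,180:330,::-1]
f=lambda a:cv2.resize(a,(400,370),interpolation=cv2.INTER_CUBIC)
cv2.imwrite("pics/p3.png",np.hstack([f(A),f(B)]))
```

```text
[0.58937518 0.26327183 0.27061839] [-0.31503789 -0.0243779  -2.91097473] [[ 0.9999 -0.0043  0.0161]
 [-0.0044 -1.      0.0018]
 [ 0.0161 -0.0018 -0.9999]]
wrist proj foot,top [252.82535722 198.13535231] [252.58453507 240.32984441]
scene proj foot,top [142.53149681 189.88694616] [135.29525777 147.73801471]
74 112
```

View pics/p3.png

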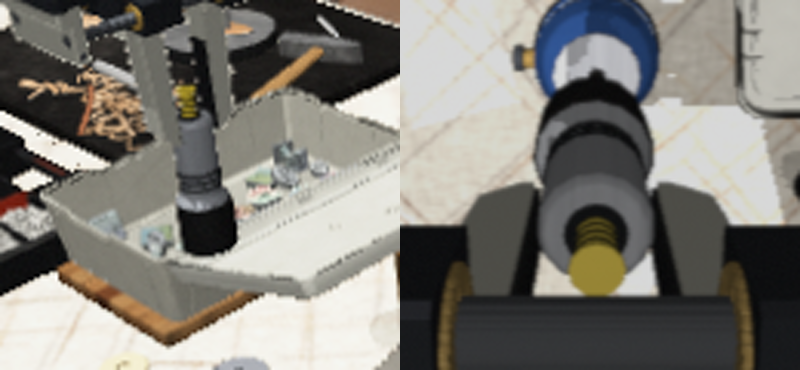

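The rod is still out, the collar has sprung back, and the gauge hasn't slipped in the grip. I'll carry it back over the pad centre and take out the small 0.016 rad tilt.

Call:
play_rows([
  [0.1, -1, 2.5, 0, 0, -0.016, 0],
  [0.1, -2, 5.2, 0, 0, -0.016, 0],
  [0.1, -3.2, 8.2, 0, 0, -0.016, 0],
  [0.1, -4.4, 11.2, 0, 0, -0.016, 0],
  [0.1, -5.6, 14.2, 0, 0, -0.016, 0],
  [0.1, -6.8, 17.2, 0, 0, -0.016, 0],
  [0.1, -8, 20.2, 0, 0, -0.016, 0],
  [0.1, -9.2, 23.2, 0, 0, -0.016, 0],
  [0.1, -10, 25.6, 0, 0, -0.016, 0],
  [0.1, -10, 25.6, 0, 0, -0.016, 0],
])

```text
time: 9.83
position: [0.4848, 0.0038, 0.2651]
ee_rot: [0.0, 1.0, -0.004, -0.004]
ft_force: [0.4, 0.7, -1.4]
width: 0.0263
```

Call:
play_rows([
  [0.1, 0, 0, 2, 0, 0, 0],
  [0.1, 0, 0, 5, 0, 0, 0],
  [0.1, 0, 0, 8, 0, 0, 0],
  [0.1, 0, 0, 11, 0, 0, 0],
  [0.1, 0, 0, 14, 0, 0, 0],
  [0.1, 0, 0, 16.5, 0, 0, 0],
  [0.1, 0, 0, 18.5, 0, 0, 0],
  [0.1, 0, 0, 18.5, 0, 0, 0],
])

```text
time: 10.5
position: [0.4788, 0.0051, 0.075]
ee_rot: [-0.001, 1.0, -0.004, -0.009]
ft_force: [0.2, 0.0, -1.3]
width: 0.0265
```

Run:
```python
from h import *
s=read_state();M=R.from_quat(s["ee_rot"][[1,2,3,0]]).as_matrix();print(s["position"],s["ft_force"],M[:,2].round(4))
S=imaging.read_camera("scene");B0=imaging.read_camera("wrist")
A=S[160:270,200:320,::-1];B=B0[110:290,160:350,::-1]
f=lambda a:cv2.resize(a,(400,370),interpolation=cv2.INTER_CUBIC)
cv2.imwrite("pics/p4.png",np.hstack([f(A),f(B)]))
```

```text
[0.47879477 0.00514111 0.07501155] [ 0.16232187  0.01398655 -1.331161  ] [-0.0188  0.0018 -0.9998]
```

View pics/p4.png

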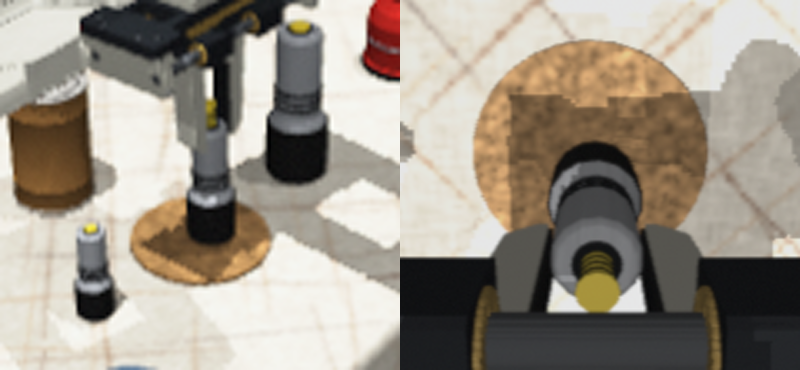

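The gauge hangs just above the pad, about 10 mm short of the centre in x, with a 0.019 rad tilt. I'll correct both and then lower to contact.

Call:
play_rows([
  [0.1, 0.5, -0.1, 0, 0, 0.019, 0],
  [0.1, 0.9, -0.1, 0, 0, 0.019, 0],
  [0.1, 0.9, -0.1, 0, 0, 0.019, 0],
  [0.1, 0.9, -0.1, 0.2, 0, 0.019, 0],
  [0.1, 0.9, -0.1, 0.4, 0, 0.019, 0],
  [0.1, 0.9, -0.1, 0.6, 0, 0.019, 0],
  [0.1, 0.9, -0.1, 0.6, 0, 0.019, 0],
  [0.1, 0.9, -0.1, 0.6, 0, 0.019, 0],
])

```text
time: 11.27
position: [0.4909, 0.0052, 0.0728]
ee_rot: [-0.0, 1.0, -0.004, 0.003]
ft_force: [0.0, 0.0, -1.7]
width: 0.0263
```

Call:
play_rows([
  [0.1, 0, 0, 0.2, 0, 0, 0],
  [0.1, 0, 0, 0.4, 0, 0, 0],
  [0.1, 0, 0, 0.5, 0, 0, 0],
  [0.1, 0, 0, 0.5, 0, 0, 0],
  [0.1, 0, 0, 0.5, 0, 0, 0],
  [0.1, 0, 0, 0.5, 0, 0, 0],
])

```text
time: 11.77
position: [0.4909, 0.0052, 0.0678]
ee_rot: [0.0, 1.0, -0.004, 0.003]
ft_force: [-0.7, 0.1, -0.8]
width: 0.0266
```

Call:
play_rows([
  [0.1, 0, 0, 0.1, 0, 0, 0],
  [0.1, 0, 0, 0.2, 0, 0, 0],
  [0.1, 0, 0, 0.2, 0, 0, 0],
  [0.1, 0, 0, 0.2, 0, 0, 0],
])

```text
time: 12.1
position: [0.4924, 0.0053, 0.0676]
ee_rot: [0.0, 1.0, -0.004, 0.005]
ft_force: [-1.8, 0.9, 11.6]
width: 0.0265
```

Contact is firm at about 12 N. I'll ease off and open the gripper.

Call:
play_rows([
  [0.1, 0, 0, -0.05, 0, 0, 0],
  [0.1, 0, 0, -0.05, 0, 0, 0],
  [0.35, 0, 0, -0.05, 0, 0, 0],
  [0.45, 0, 0, -0.05, 0, 0, 0],
  [0.6, 0, 0, -0.05, 0, 0, 0],
  [0.7, 0, 0, -0.05, 0, 0, 0],
  [0.7, 0, 0, -0.05, 0, 0, 0],
  [0.7, 0, 0, -0.05, 0, 0, 0],
  [0.7, 0, 0, -0.05, 0, 0, 0],
])

```text
time: 12.85
position: [0.4923, 0.0052, 0.0681]
ee_rot: [0.0, 1.0, -0.004, 0.005]
ft_force: [-0.1, -0.5, 0.1]
width: 0.0641
```

Call:
play_rows([
  [0.7, 0, 0, -1, 0, 0, 0],
  [0.7, 0, 0, -3, 0, 0, 0],
  [0.7, 0, 0, -6, 0, 0, 0],
  [0.7, 0, 0, -9, 0, 0, 0],
  [0.7, 0, 0, -12, 0, 0, 0],
  [0.7, 0, 0, -14, 0, 0, 0],
  [0.7, 0, 0, -16, 0, 0, 0],
  [0.7, 0, 0, -18, 0, 0, 0],
  [0.7, 0, 0, -18, 0, 0, 0],
  [0.7, 0, 0, -18, 0, 0, 0],
])

```text
time: 13.68
position: [0.4911, 0.0052, 0.2495]
ee_rot: [0.0, 1.0, -0.004, 0.007]
ft_force: [-0.2, -0.3, -0.5]
width: 0.0651
```

Run:
```python
from h import *
s=read_state();print(s["position"],s["width"],s["ft_force"])
S=imaging.read_camera("scene");B0=imaging.read_camera("wrist")
n,l,st,c=cv2.connectedComponentsWithStats(cv2.inRange(cv2.cvtColor(B0,cv2.COLOR_RGB2HSV),(24,130,120),(36,255,255)))
for i in range(1,n):
    if st[i,4]>30: print(c[i],plane("wrist",c[i],.119,s))
A=S[150:270,140:330,::-1];B=B0[110:290,160:350,::-1]
f=lambda a:cv2.resize(a,(400,int(400*a.shape[0]/a.shape[1])),interpolation=cv2.INTER_CUBIC)
a,b=f(A),f(B);a=cv2.copyMakeBorder(a,0,b.shape[0]-a.shape[0],0,0,0)
cv2.imwrite("pics/p5.png",np.hstack([a,b]))
```

```text
[0.49112955 0.00515093 0.24946961] 0.06513003675002832 [-0.21106127 -0.34690245 -0.52355941]
[252.07692308 181.4       ] [0.49483311 0.00600281 0.119     ]
[364.2781457  186.59602649] [ 0.48769372 -0.12848479  0.119     ]
```

View pics/p5.png

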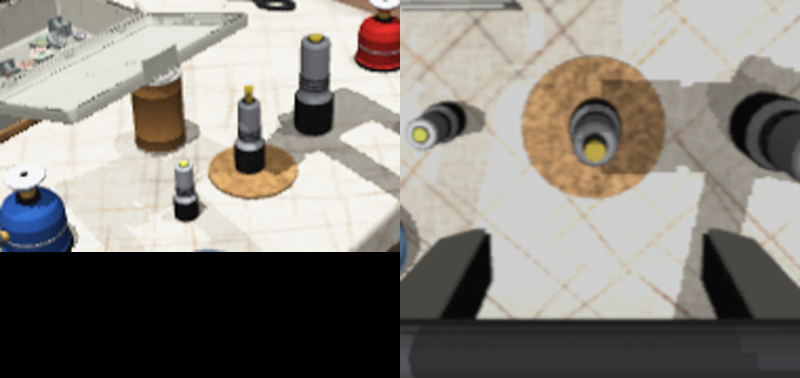

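The gauge stands upright near the pad's centre with the rod out. The blue collar is back up and the gripper is clear.

```bash
python3 -c "
from cell import ticket;print(ticket.sign_off())"
```

```text
the job is handed in; nothing more can be done
None
```

I took the middle-sized gauge from the cork pad and pressed it onto the blue reservoir's valve. It is now standing upright back on the pad, released, and the job is handed in at about 14 s of the 48 s allowed.

- **Press:** the tool ended about 12 mm below my estimate of first contact, slightly past the recommended 8 to 10 mm. The contact force was about 13 N, and the pictures show the yellow rod rising. I had no direct reading of the collar or rod joints, so this rests on force, depth and pictures.
- **Last pictures:** the gauge is upright, its centre about 6 mm from the pad's centre. The rod is clearly out, the blue collar has sprung back, and the gripper is well above everything. The arm never went near the red valve.
- **Disagreements and slips:**
  - The scene and top cameras differed by 4 to 9 mm on positions, so I used the wrist camera to settle them.
  - The gauge came down about 10 mm off the pad centre in x; I corrected that before setting it down.
  - Setting it down pushed on the pad with about 12 N, so I eased off before opening the gripper.

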